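Seat the feed roller in the gauge's V-block and hold it

TASK

On the roller gauge, slide the V-block carriage (its upright pin is a handy grip) along the rail until it is fully home against the end stop with the dial gauge. Then take the thicker of the two aluminium rollers from its wooden cradle, lay it lengthwise and centred in the V, and press it down firmly (about 10 N) so that it bears on both sloping sides; leave the thinner roller where it lies. Finish while still holding the roller pressed in the V with the carriage home: do not let go.

Things in the scene. Friction and masses are not known exactly. Their poses are not given: they have to be found in the camera images.
- slide (a joint): V-block carriage on its rail, in m: 0 at the open end, 0.100 hard against the end stop (home); starts at 0 to 0.05. Grows as the carriage moves along +y of vee_mid. About 2.5 N of sliding friction plus 8 N per m/s of drag; stays where it is left. Carriage plate 74 mm wide, 165 mm long, its top 32 mm above the bench.
- fixture: The roller gauge, fixed to the bench: steel rail 84 mm wide, 315 mm long, 20 mm high; at its +y end a stop block 70 mm wide, 26 mm thick, 64 mm high, with a small dial gauge over it (108 mm high). Origin: on the bench, under the rail's middle; y along the rail towards the stop, x across, away from the robot, z up.
- vee_mid (a point): On the carriage: where the middle of the thick roller lies when seated and centred, 74.6 mm above the bench. y: along the V and rail, to the stop; x: level, across the V; z up. A 90 degree V, bottom line 22.6 mm below. Two V pieces, 70 mm wide, 5 mm higher than this point, lie 28 to 50 mm either side of it along y; the 56 mm gap between them is open down to the plate (42.6 mm below) for the fingers.
- handle_top (a point): Top centre of the carriage's upright steel pin, 14 mm in diameter and 46 mm high, standing on the carriage plate; top 78 mm above the bench. It stands 90 mm from vee_mid along -y; 33 mm of clear plate lie between the pin and the V. Same axes as vee_mid. The V itself has four sloping steel plates, slide_c0 and c1 on its -x side, c2 and c3 on its +x side, ground and oiled (friction about 0.2).
- roller_thick: The thicker aluminium roller, a plain cylinder 32 mm in diameter, 110 mm long, 0.11 to 0.23 kg. Origin at its middle, on its axis; y axis along it. Starts level, axis 36 mm above the bench, in a wooden cradle: base 56 x 130 x 6 mm, with notched rests 12 mm thick and 34 mm high, 45 mm either side of the middle; 78 mm between the rests are free for the fingers.
- roller_thin: The thinner aluminium roller, 22 mm in diameter, 110 mm long, 0.09 kg, in the other, identical cradle, axis 31 mm above the bench. Origin at its middle, y axis along it. To be left where it lies.
Things that resemble listed ones, but are neither listed nor needed, are in the scene too. Leave any orange look-alike of the roller_thick alone.

How it is judged (in metres and radians):
On the way, in this order (a step that is already met when the one before it is completed fails the run):
1. the carriage is home against the end stop (value of joint slide above 0.096 m), for 0.2 s.
2. the thick roller lies in the V, centred and bearing on both sides (value of joint slide above 0.096 m and x of roller_thick in the frame of vee_mid between -0.003 and 0.003 m and y of roller_thick in the frame of vee_mid between -0.01 and 0.01 m and z of roller_thick in the frame of vee_mid between -0.003 and 0.003 m and angle between the y axis of roller_thick and the y axis of vee_mid, either way round below 0.025 rad and (contact force between roller_thick and slide_c0 above 1 N or contact force between roller_thick and slide_c1 above 1 N) and (contact force between roller_thick and slide_c2 above 1 N or contact force between roller_thick and slide_c3 above 1 N) and contact force between roller_thick and fixture above 5 N and contact force between the fingers and roller_thick above 2 N), for 0.2 s.
At the end, for the whole second after the job is handed in: Carriage within 4 mm of the stop; thick roller at rest in the V within 3 mm across and in height, 10 mm along, 0.025 rad in direction; fingers on it (over 2 N), bearing on both sides of the V (over 1 N on a plate of each) and pressed on the gauge with over 5 N, more than its weight (all of step 2 and linear speed of roller_thick below 0.02 m/s); the arm keeps its last pose, push and grip.
It fails at once if the thin roller is moved more than 30 mm (distance of roller_thin from where it was at the start of the episode above 0.03 m).
It also fails if it takes over 58 s, if anything falls off the work surface, if the arm or the gripper's body presses on something with over 40 N, if the wrist force passes 120 N, or if a joint passes its speed limit or range.

ROBOT

A 7-joint arm with a two-finger parallel gripper is mounted at the origin on the work surface. World frame = base frame: x ahead of the robot, y to its left, z up, the work surface at z = 0. Lengths are in mm, angles in rad, forces in N, time in s.
With the tool pointing down it reaches from about 400 to 875 mm from the base axis. Payload 6.5 kg.
Tool frame: the origin (TCP) lies on the centre line of the jaws, within the pads' length; the fingertips stand 8 mm ahead of it and the grasp point (between the pads) lies 11 mm behind it; z points along the fingers, y is the line along which they close (so a half turn about z gives the same grasp; the last joint's range is limited). The gripper opens to 88 mm and grips with 3 to 60 N. Pads are 18 mm wide; open, the fingers measure 123 mm over their backs; the gripper's body (75 mm by 187 mm) begins 45 mm behind the grasp point.
Start: joints at [-1.166, 0.536, -0.004, 1.538, 0.003, 1.067, -0.071], TCP at [294.833, 579.278, 246.716] pointing down, gripper open.
Joint ranges: [-2.7, 2.7], [-0.37, 2.16], [-1.27, 1.26], [0.24, 2.4], [-1.31, 4.45], [0.19, 1.91], [-2.76, 2.76]. Speed limits (rad/s): [2.39, 2.39, 3.14, 3.14, 3.14, 3.14, 3.14].

INTERFACE

Orientations are given as a unit quaternion [x, y, z, w].
In Python, from cell import env gives the robot as it stands.
- The arm moves only by the shell command python3 -m pendant 'ROWS' [FORCE]. ROWS is JSON, a list of rows, each a list of 7 numbers: the shift along the world's x, y, z in cm, then the turn, a rotation vector about the world's x, y, z in rad, then the opening, from 0 (shut) to 1 (fully open). In form: [[dx, dy, dz, rx, ry, rz, hand], ...]. A call has 1 to 20 rows; each row is the pose to reach, as a shift and turn from the pose commanded when the call began; what a row does not reach only later rows make up. A row lasts 1/12 s, in which the tool goes at most 41.7 mm and 7.16 degrees, less where a joint would pass 70% of its speed; a pose out of reach is approached as far as the arm can. A call with a gripper value outside its range is refused whole. The fingers move at their own pace and stop on an object; FORCE is the grip in N (left out, the last holds). Time passes only in rows, so rows that repeat a pose let the fingers close. It gives the time, the measured TCP pose, the force, the opening and the grip force at its end, in the units of the state.
- env.sense(): the state, without advancing time (a new reading comes with each control period).
- env.camera(name): name is "scene" or "top"; returns the picture (480x640x3 uint8, red, green, blue); there is no depth.
- env.get_calibration(name): a dict with "fx", "fy", "cx", "cy" (pixels), "xyz" and "attitude" of the camera in the world. Camera axes: x right, y up, looking along -z (the intrinsics and any distortion apply to the point x, -y, -z); pixel columns grow to the right and rows downward; lengths in mm; the calibration is good to about 2 mm. A picture is of the moment at which its call begins. get_calibration takes no time and is no camera call.
- env.sign_off(): hands the job in; it is judged then, once.
The state is a dict: "time": time; "joint_pos": joint angles; "qd": joint speeds; "joint_torque": joint torques, N m; "eef_pos": TCP position; "orientation": TCP orientation; "ft_force": force on the tool from outside, world axes, zero at the start; "wrist_torque": the same for the moment, N m; "grip_width": finger opening in mm; "grasp_force": force on a finger pad.
Only numpy, scipy, OpenCV 4.12 (cv2) and the standard library are available. Lean on these libraries where they do the work, as an engineer would, in place of code of your own. Each camera call takes 0.05 s, during which the arm holds its last target. There are 200 camera calls.

## Working session

There is one attempt and no reset: what is moved stays moved. The work goes in short steps, Python scripts to look and compute and a shell command to move; the robot and the scene stay as the last step left them, time stands still between calls to the robot, and variables do not carry over. Pictures are saved under pics/ and viewed, at most 10 in all, crops included, and the job is handed in when it is done.

```bash
mkdir -p pics; ls
python3 - <<'E'
from cell import env
import cv2
for n in("scene","top"):
    im=env.camera(n); cv2.imwrite(f"pics/{n}0.png",im[:,:,::-1]); print(n,env.get_calibration(n))
s=env.sense(); print(s)
E
```

```text
pics
scene {'fx': 612.5094868018808, 'fy': 612.5094868018808, 'cx': 317.70719472437634, 'cy': 229.1641927987445, 'xyz': array([ 960.66528949, -564.31285613, 1060.36587484]), 'attitude': array([0.269382  , 0.10241975, 0.36451805, 0.88547734])}
top {'fx': 597.2814476608245, 'fy': 597.2814476608245, 'cx': 318.3617135404305, 'cy': 234.0558393204816, 'xyz': array([ 414.73777753,  -91.90173187, 1210.36137592]), 'attitude': array([ 0.02365944, -0.02766915, -0.70135007,  0.71188674])}
{'time': 0.1, 'joint_pos': array([-1.16620934,  0.53711566, -0.00444803,  1.53874776,  0.00261551,
        1.06730184, -0.0712262 ]), 'qd': array([ 0.00041131,  0.00091483,  0.00021275, -0.00341402, -0.00045769,
        0.000144  ,  0.00089912]), 'joint_torque': array([ 2.22644696e-03, -5.72071409e+01,  9.93627012e-01, -2.52233344e+01,
       -5.62019390e-02,  1.33445329e-02,  4.28585167e-05]), 'eef_pos': array([294.59857577, 578.80607498, 245.92058881]), 'orientation': array([ 2.33195899e-01,  9.72429462e-01, -7.73949041e-04, -1.21560568e-04]), 'ft_force': array([ 0.08840605, -0.21790396, -0.43524381]), 'wrist_torque': array([0.01013369, 0.0161145 , 0.01054007]), 'grasp_force': 0.0, 'grip_width': 88.17606357154105}
```

View pics/top0.png

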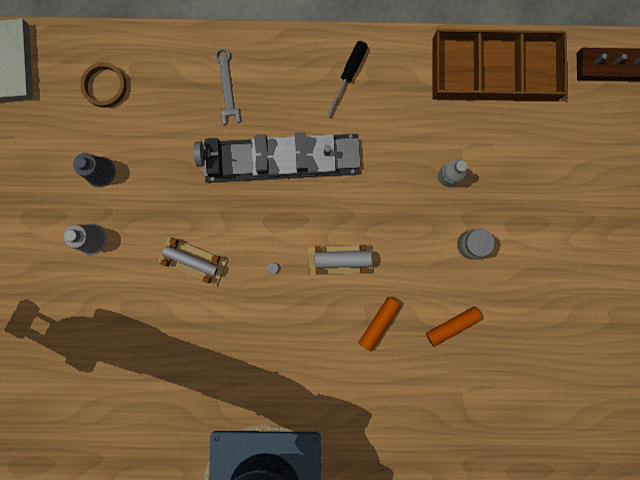

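View pics/scene0.png

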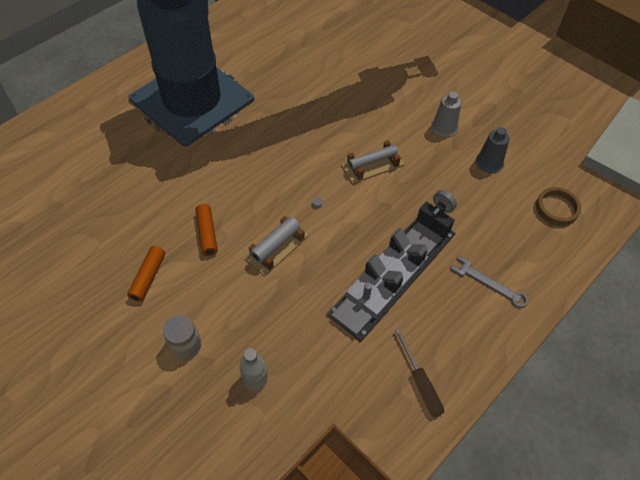

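The top view shows the rail with its stop and dial at the left (205,155), the pin at (328,150), and two grey rollers in cradles: left (192,260), and right (343,259), which looks fatter. The two orange cylinders, (380,323) and (455,326), are look-alikes to leave alone. The right grey roller fits as the thick one. I'll confirm that in a crop and measure it.

```bash
cat > h.py <<'E'
import numpy as np, cv2
from cell import env
from scipy.spatial.transform import Rotation as R
def ray(n,uv):
    c=env.get_calibration(n); uv=np.atleast_2d(uv).astype(float)
    d=np.c_[(uv[:,0]-c['cx'])/c['fx'],-(uv[:,1]-c['cy'])/c['fy'],-np.ones(len(uv))]
    return c['xyz'],R.from_quat(c['attitude']).apply(d)
def plane(n,uv,z):
    o,d=ray(n,uv); return o+d*((z-o[2])/d[:,2])[:,None]
def proj(n,p):
    c=env.get_calibration(n); q=R.from_quat(c['attitude']).inv().apply(np.atleast_2d(p)-c['xyz'])
    return np.c_[c['cx']-c['fx']*q[:,0]/q[:,2],c['cy']+c['fy']*q[:,1]/q[:,2]]
E
python3 - <<'E'
from h import *
t=cv2.imread('pics/top0.png'); s=cv2.imread('pics/scene0.png')
a=cv2.resize(t[120:290,150:390],None,fx=3.3,fy=3.3,interpolation=cv2.INTER_CUBIC); 
cv2.imwrite('pics/cropt.png',a)
b=cv2.resize(s[130:350,240:480],None,fx=2.7,fy=2.7,interpolation=cv2.INTER_CUBIC)
cv2.imwrite('pics/crops.png',b); print(a.shape,b.shape)
# grey rollers masks
for n,im,boxes in(("top",t,[(155,230,235,290),(300,235,385,285)]),("scene",s,[(340,135,410,185),(240,210,310,275)])):
    hsv=cv2.cvtColor(im,cv2.COLOR_BGR2HSV)
    for x0,y0,x1,y1 in boxes:
        m=((hsv[...,1]<60)&(hsv[...,2]>70)).astype(np.uint8)[y0:y1,x0:x1]
        cs,_=cv2.findContours(m,0,1); c=max(cs,key=cv2.contourArea)
        r=cv2.minAreaRect(c+np.array([x0,y0])); print(n,np.round(r[0],1),np.round(r[1],1),round(r[2],1))
        for z in(31,36): print('  z',z,plane(n,[r[0]],z)[0].round(1), plane(n,cv2.boxPoints(r),z+8)[:,:2].round(0).tolist())
E
```

```text
(561, 792, 3) (594, 648, 3)
top [189.  260.3] [55.9 10.8] 22.0
  z 31 [444.9 156.2  31. ] [[455.0, 209.0], [474.0, 202.0], [435.0, 100.0], [415.0, 107.0]]
  z 36 [444.8 155.2  36. ] [[454.0, 208.0], [474.0, 201.0], [435.0, 99.0], [415.0, 106.0]]
top [342.9 258.9] [15.8 56.4] 88.2
  z 31 [ 452.1 -147.2   31. ] [[465.0, -91.0], [470.0, -201.0], [439.0, -203.0], [434.0, -92.0]]
  z 36 [ 451.9 -147.    36. ] [[464.0, -91.0], [470.0, -201.0], [439.0, -202.0], [434.0, -92.0]]
scene [373.6 155.7] [ 9.2 48.1] 71.6
  z 31 [445.4 157.   31. ] [[418.0, 107.0], [460.0, 211.0], [481.0, 196.0], [439.0, 94.0]]
  z 36 [447.9 153.5  36. ] [[421.0, 104.0], [462.0, 207.0], [483.0, 192.0], [442.0, 91.0]]
scene [275.8 237.5] [15.5 53.7] 49.7
  z 31 [ 449.3 -141.1   31. ] [[438.0, -198.0], [435.0, -84.0], [469.0, -89.0], [471.0, -202.0]]
  z 36 [ 451.8 -143.1   36. ] [[440.0, -200.0], [437.0, -86.0], [472.0, -92.0], [473.0, -204.0]]
```

View pics/cropt.png

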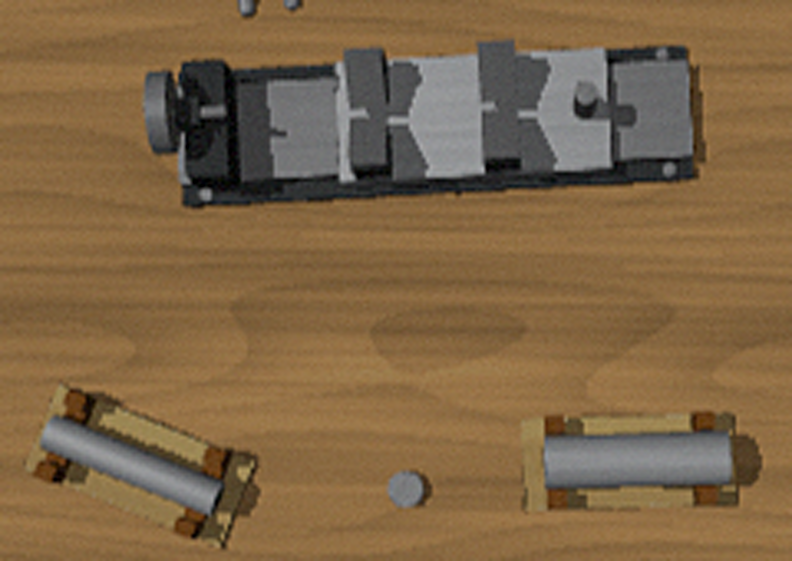

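View pics/crops.png

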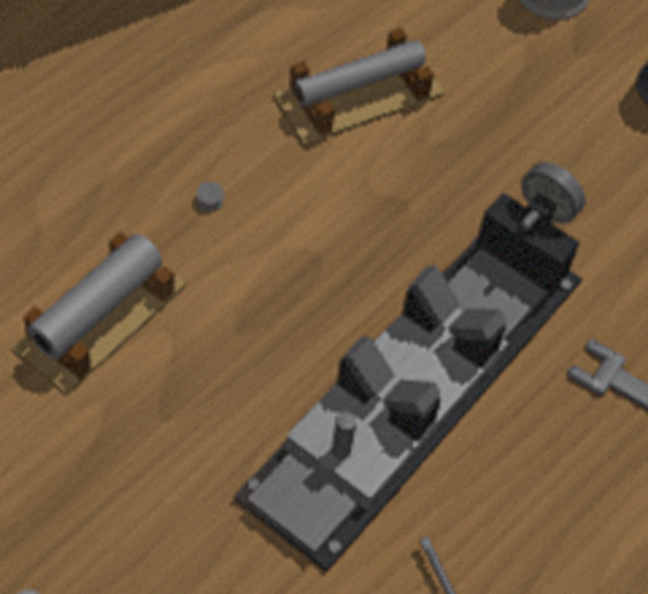

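The crops confirm it: the right roller (343,259 in the top view) measures about 32 mm across against about 21 mm for the left, so the right one is the thick roller. The pin top is at about (328,147) in top and (368,286) in scene.

Run:
```python
from h import *
T=lambda *p:np.array([150+p[0]/3.3,120+p[1]/3.3]); S=lambda *p:np.array([240+p[0]/2.7,130+p[1]/2.7])
print('pin top',plane('top',[T(587,91)],78),plane('scene',[S(345,422)],78))
print('screws top',plane('top',[T(205,194),T(669,170),T(662,53)],22).round(1))
print('screws scene',plane('scene',[S(253,483),S(335,546),S(567,283)],22).round(1))
rc=plane('top',[T(183,207),T(695,178),T(688,47)],20); print('corners',rc.round(1))
d=rc[0]-rc[1]; print('rail yaw(x off y)',np.degrees(np.arctan2(-d[0],d[1])),np.linalg.norm(d))
print('stop top',plane('top',[T(182,60),T(228,60),T(190,185),T(236,180)],64).round(1))
# pin triangulate
o1,d1=ray('top',[T(587,91)]);o2,d2=ray('scene',[S(345,422)])
A=np.c_[d1[0],-d2[0]];k=np.linalg.lstsq(A,o2-o1,rcond=None)[0];print(o1+d1[0]*k[0],o2+d2[0]*k[1])
print(R.from_quat(env.sense()['orientation']).as_matrix().round(3))
```

```text
pin top [[ 663.99713523 -113.55848946   78.        ]] [[ 666.89026866 -114.61295335   78.        ]]
screws top [[ 609.2  116.7   22. ]
 [ 628.3 -165.3   22. ]
 [ 700.6 -160.2   22. ]]
screws scene [[ 636.9 -169.7   22. ]
 [ 708.9 -164.6   22. ]
 [ 689.5  116.9   22. ]]
corners [[ 601.3  130.2   20. ]
 [ 624.  -181.3   20. ]
 [ 705.1 -176.2   20. ]]
rail yaw(x off y) 4.175108506778214 312.3776868626309
stop top [[681.8 125.1  64. ]
 [682.2  98.   64. ]
 [607.5 118.3  64. ]
 [610.9  91.4  64. ]]
[ 664.9110364  -113.63789324   73.84823457] [ 665.69544099 -112.78395548   74.00456864]
[[-0.891  0.454 -0.001]
 [ 0.454  0.891 -0.001]
 [-0.    -0.002 -1.   ]]
```

```bash
r="[37,-69.3,-5,0,0,-1.026,1]"; python3 -m pendant '[[37,-69.3,-5,0,0,-1.026,1],[37,-69.3,-5,0,0,-1.026,1],[37,-69.3,-5,0,0,-1.026,1],[37,-69.3,-5,0,0,-1.026,1],[37,-69.3,-5,0,0,-1.026,1],[37,-69.3,-5,0,0,-1.026,1],[37,-69.3,-5,0,0,-1.026,1],[37,-69.3,-5,0,0,-1.026,1],[37,-69.3,-5,0,0,-1.026,1],[37,-69.3,-5,0,0,-1.026,1],[37,-69.3,-5,0,0,-1.026,1],[37,-69.3,-5,0,0,-1.026,1],[37,-69.3,-5,0,0,-1.026,1],[37,-69.3,-5,0,0,-1.026,1],[37,-69.3,-5,0,0,-1.026,1],[37,-69.3,-5,0,0,-1.026,1],[37,-69.3,-5,0,0,-1.026,1],[37,-69.3,-5,0,0,-1.026,1],[37,-69.3,-5,0,0,-1.026,1],[37,-69.3,-5,0,0,-1.026,1]]' 30
python3 - <<'E'
from h import *
s=env.sense(); print(s['time'],s['eef_pos'],s['joint_pos'].round(2)); M=R.from_quat(s['orientation']).as_matrix(); print(np.degrees(np.arctan2(M[1,1],M[0,1])),M[:,2].round(3))
E
```

```text
time: 1.77
eef_pos: [665.5, -123.7, 196.0]
orientation: [0.684, 0.73, -0.002, 0.002]
ft_force: [-1.8, -1.8, 0.5]
grip_width: 87.7
grasp_force: 0.0
1.7667 [ 665.4867041  -123.66553072  196.00373331] [-0.12  0.66  0.36  1.52 -0.25  1.01  0.37]
3.716683298163179 [ 0.    -0.006 -1.   ]
```

```bash
python3 -m pendant '[[0,0,0,0,0,0,1],[0,0,0,0,0,0,1],[0,0,-4,0,0,0,1],[0,0,-7,0,0,0,1],[0,0,-10,0,0,0,1],[0,0,-10,0,0,0,1],[0,0,-10,0,0,0,1]]'
python3 - <<'E'
from h import *
for n in("scene","top"):
    im=env.camera(n); cv2.imwrite(f"pics/{n}1.png",im[:,:,::-1])
a=cv2.imread('pics/scene1.png')[170:350,290:490]; b=cv2.imread('pics/top1.png')[100:280,240:440]
cv2.imwrite('pics/near1.png',cv2.resize(np.hstack([a,b]),None,fx=2,fy=2,interpolation=2))
E
```

```text
time: 2.35
eef_pos: [663.6, -111.4, 95.9]
orientation: [0.68, 0.734, -0.001, -0.002]
ft_force: [-0.2, -1.2, 0.8]
grip_width: 88.2
grasp_force: 0.0
```

View pics/near1.png

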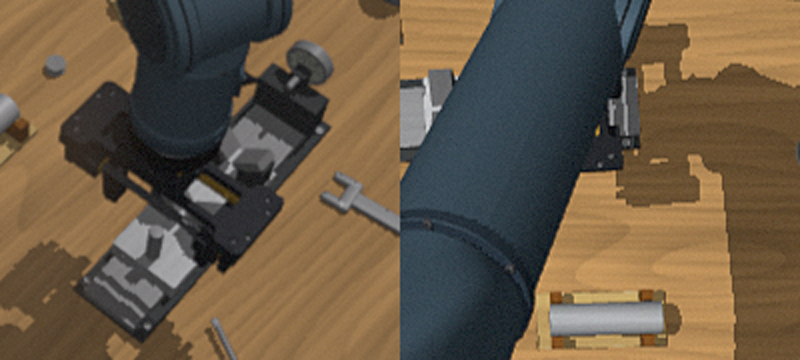

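The scene view (left half) shows the fingers straddling at tip mid about (376,282), with the pin top at about (368,286), so the fingers look slightly ahead of the pin. I'll check the numbers.

Run:
```python
from h import *
print(proj('scene',[[663.6,-111.4,88],[664,-113.5,78],[667,-114.6,78]]).round(1))
p=np.array([663.6,-111.4,88]);f=np.array([.997,.073,0])
print(proj('scene',[p-f*53,p+f*53]).round(1))
im=cv2.imread('pics/scene1.png')[250:350,310:440]
cv2.imwrite('pics/near2.png',cv2.resize(im,None,fx=6,fy=6,interpolation=2))
```

```text
[[368.1 281.4]
 [367.  284.9]
 [367.8 286.3]]
[[345.2 264.8]
 [391.7 298.6]]
```

View pics/near2.png

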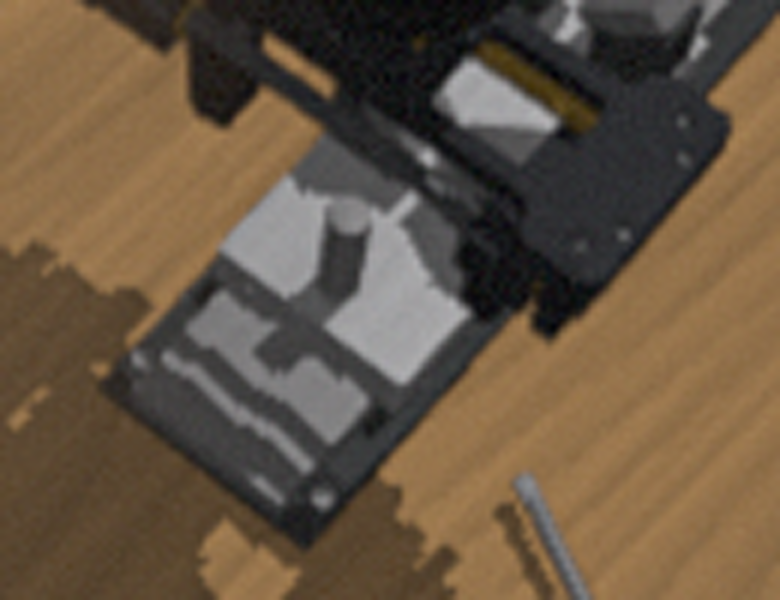

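The pin top (368,286) lies on the line between the fingertips (347,270)–(401,305), well clear of both. I'll descend and close on it with a low grip.

```bash
python3 -m pendant '[[0,0,-2,0,0,0,1],[0,0,-4.4,0,0,0,1],[0,0,-4.4,0,0,0,1],[0,0,-4.4,0,0,0,1]]'; python3 -m pendant '[[0,0,0,0,0,0,0],[0,0,0,0,0,0,0],[0,0,0,0,0,0,0],[0,0,0,0,0,0,0],[0,0,0,0,0,0,0],[0,0,0,0,0,0,0],[0,0,0,0,0,0,0],[0,0,0,0,0,0,0],[0,0,0,0,0,0,0],[0,0,0,0,0,0,0],[0,0,0,0,0,0,0],[0,0,0,0,0,0,0]]' 15
```

```text
time: 2.78
eef_pos: [665.2, -113.5, 53.9]
orientation: [0.68, 0.733, 0.0, 0.0]
ft_force: [0.2, -0.9, -0.2]
grip_width: 88.2
grasp_force: 0.0
time: 3.78
eef_pos: [663.5, -113.9, 52.5]
orientation: [0.681, 0.733, -0.001, -0.001]
ft_force: [-5.3, 0.1, 2.1]
grip_width: 13.5
grasp_force: 15.0
```

```bash
python3 -m pendant '[[-0.1,1,0,0,0,0,0],[-0.25,2,0,0,0,0,0],[-0.3,3,0,0,0,0,0],[-0.4,4,0,0,0,0,0],[-0.5,5,0,0,0,0,0],[-0.5,5,0,0,0,0,0]]' 25;python3 -m pendant '[[-0.07,1,0,0,0,0,0],[-0.14,2,0,0,0,0,0],[-0.14,2,0,0,0,0,0]]'
```

```text
time: 4.28
eef_pos: [659.6, -59.0, 52.5]
orientation: [0.679, 0.734, 0.001, -0.001]
ft_force: [-1.4, 3.3, -0.9]
grip_width: 13.1
grasp_force: 25.0
time: 4.53
eef_pos: [659.1, -52.4, 52.9]
orientation: [0.682, 0.731, -0.003, 0.005]
ft_force: [5.1, -18.7, -9.4]
grip_width: 12.9
grasp_force: 25.0
```

```bash
python3 -m pendant '[[0,-0.5,0,0,0,0,0],[0,-0.5,0,0,0,0,0],[0,-0.5,0,0,0,0,0],[0,-0.5,0,0,0,0,0]]';python3 - <<'E'
from h import *
im=env.camera("scene"); cv2.imwrite("pics/s2.png",cv2.resize(im[160:340,300:520,::-1],None,fx=3.3,fy=3.3,interpolation=2))
E
```

```text
time: 4.87
eef_pos: [659.1, -52.6, 52.8]
orientation: [0.681, 0.732, -0.001, 0.003]
ft_force: [3.3, -9.7, -5.4]
grip_width: 13.2
grasp_force: 25.0
```

View pics/s2.png

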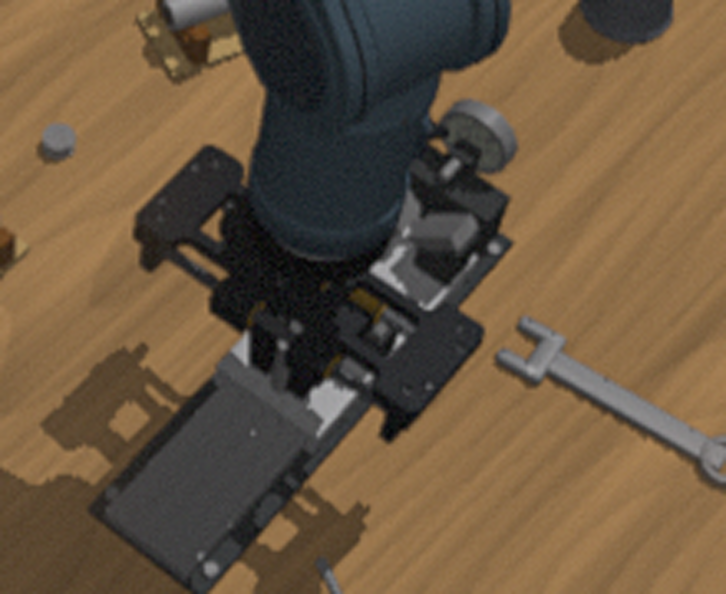

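```bash
python3 -m pendant '[[0,0.4,0,0,0,0,0],[0,0.8,0,0,0,0,0],[0,0.8,0,0,0,0,0],[0,0.8,0,0,0,0,0],[0,0.8,0,0,0,0,0]]' 40;python3 -m pendant '[[0,-0.8,0,0,0,0,0],[0,-0.8,0,0,0,0,0],[0,-0.8,0,0,0,0,0]]'
```

```text
time: 5.33
eef_pos: [659.2, -52.4, 52.8]
orientation: [0.683, 0.73, -0.004, 0.006]
ft_force: [5.0, -22.7, -10.2]
grip_width: 13.0
grasp_force: 40.0
time: 5.58
eef_pos: [659.1, -52.5, 52.8]
orientation: [0.681, 0.732, -0.001, 0.002]
ft_force: [3.9, -10.1, -5.7]
grip_width: 13.2
grasp_force: 40.0
```

Pushed with 22 N, the carriage does not move, so it is home. I'll release it and go to the thick roller.

```bash
python3 -m pendant '[[0.05,-0.3,0,0,0,0,0.6],[0.05,-0.3,0,0,0,0,0.6],[0.05,-0.3,0,0,0,0,0.6],[0.05,-0.3,0,0,0,0,0.6],[0.05,-0.3,0,0,0,0,0.6],[0.05,-0.3,4,0,0,0,0.6],[0.05,-0.3,8,0,0,0,0.7],[0.05,-0.3,10,0,0,0,0.7],[-4,-2,10,0,0,0,0.7],[-8,-4,10,0,0,0,0.7],[-12,-6,10,0,0,0,0.7],[-16,-8,10,0,0,0,0.7],[-19,-9,10,0,0,-0.02,0.7],[-20.6,-9.7,10,0,0,-0.02,0.7],[-20.6,-9.7,8,0,0,-0.02,0.7],[-20.6,-9.7,6,0,0,-0.02,0.7],[-20.6,-9.7,6,0,0,-0.02,0.7],[-20.6,-9.7,6,0,0,-0.02,0.7],[-20.6,-9.7,6,0,0,-0.02,0.7]]' 15
python3 - <<'E'
from h import *
im=env.camera("scene"); cv2.imwrite("pics/s3full.png",im[:,:,::-1]); cv2.imwrite("pics/s3.png",cv2.resize(im[180:330,200:500,::-1],None,fx=2.66,fy=2.66,interpolation=2))
E
```

```text
time: 7.17
eef_pos: [453.1, -145.6, 113.4]
orientation: [0.688, 0.726, 0.0, 0.0]
ft_force: [-0.2, -0.5, -0.8]
grip_width: 61.7
grasp_force: 0.0
```

View pics/s3.png

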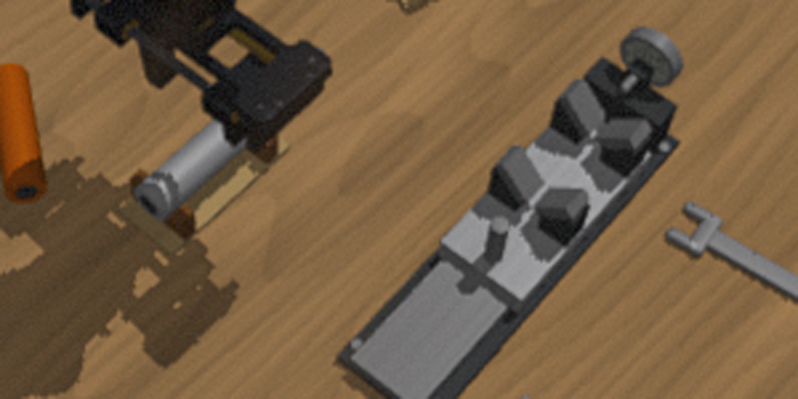

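The carriage plate now sits against the stop block, with the pin at (387,265). The gripper is above the roller, so I'll descend and grip it.

```bash
python3 -m pendant '[[0,0,-3,0,0,0,0.7],[0,0,-6,0,0,0,0.7],[0,0,-8.7,0,0,0,0.7],[0,0,-8.7,0,0,0,0.7],[0,0,-8.7,0,0,0,0.7]]'; python3 -m pendant '[[0,0,0,0,0,0,0.3],[0,0,0,0,0,0,0.3],[0,0,0,0,0,0,0.3],[0,0,0,0,0,0,0.3],[0,0,0,0,0,0,0.3],[0,0,0,0,0,0,0.3],[0,0,0,0,0,0,0.3],[0,0,0,0,0,0,0.3]]' 15;  python3 - <<'E'
from h import *
print(plane('scene',[[200+298*0+498/2.66,180+227/2.66]],78))
E
```

```text
time: 7.63
eef_pos: [452.2, -145.6, 25.8]
orientation: [0.688, 0.726, -0.0, -0.001]
ft_force: [1.1, -0.6, -0.3]
grip_width: 61.8
grasp_force: 0.0
time: 8.3
eef_pos: [452.9, -145.8, 26.4]
orientation: [0.688, 0.726, 0.0, 0.0]
ft_force: [-2.1, 0.4, 7.5]
grip_width: 30.8
grasp_force: 14.9
[[663.08490149 -56.38476576  78.        ]]
```

```bash
python3 -m pendant '[[0,0,0,0,0,0,0.2],[0,0,0,0,0,0,0.2],[0,0,2,0,0,0,0.2],[0,0,5,0,0,0,0.2],[0,0,9,0,0,0,0.2],[0,0,12,0,0,0,0.2],[3,3,12,0,0,0,0.2],[6,6,12,0,0,0.01,0.2],[9,8,12,0,0,0.02,0.2],[12,11,12,0,0,0.02,0.2],[15,14,12,0,0,0.02,0.2],[18,16,12,0,0,0.02,0.2],[20.05,17.9,12,0,0,0.02,0.2],[20.05,17.9,12,0,0,0.02,0.2],[20.05,17.9,10,0,0,0.02,0.2],[20.05,17.9,8,0,0,0.02,0.2],[20.05,17.9,7.5,0,0,0.02,0.2],[20.05,17.9,7.5,0,0,0.02,0.2],[20.05,17.9,7.5,0,0,0.02,0.2]]' 40
python3 - <<'E'
from h import *
im=env.camera("scene"); cv2.imwrite("pics/s4full.png",im[:,:,::-1]); cv2.imwrite("pics/s4.png",cv2.resize(im[170:320,320:480,::-1],None,fx=4,fy=4,interpolation=2))
s=env.sense();e=s['eef_pos'];print(e)
ax=np.array([-.0717,.9974,0])
c=e+[0,0,9.6]
print('expected roller ends',proj('scene',[c-ax*55+[0,0,16],c+ax*55+[0,0,16]]).round(1))
E
```

```text
time: 9.88
eef_pos: [652.7, 32.9, 101.0]
orientation: [0.681, 0.733, -0.0, -0.0]
ft_force: [-0.4, 0.2, -1.2]
grip_width: 30.3
grasp_force: 40.0
[653.32221618  32.93177954 101.64283376]
expected roller ends [[400.2 238.1]
 [434.5 201.1]]
```

View pics/s4.png

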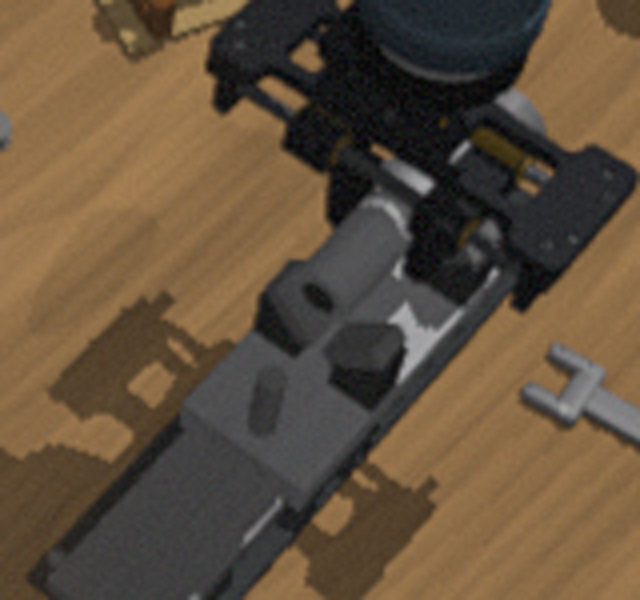

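The held roller's near end face is at (399.5,244), where it should be, and it is lined up over the V. I'll lower it.

```bash
python3 -m pendant '[[0,0,-1.5,0,0,0,0.2],[0,0,-2.5,0,0,0,0.2],[0,0,-3,0,0,0,0.2],[0,0,-3,0,0,0,0.2],[0,0,-3,0,0,0,0.2]]'; python3 -m pendant '[[0,0,-0.3,0,0,0,0.2],[0,0,-0.6,0,0,0,0.2],[0,0,-0.6,0,0,0,0.2],[0,0,-0.6,0,0,0,0.2]]'
```

```text
time: 10.35
eef_pos: [652.5, 33.2, 70.1]
orientation: [0.68, 0.733, -0.0, -0.0]
ft_force: [0.8, -0.2, -1.7]
grip_width: 30.7
grasp_force: 40.0
time: 10.68
eef_pos: [653.2, 33.2, 65.2]
orientation: [0.68, 0.733, 0.0, 0.0]
ft_force: [-2.7, 0.4, 2.9]
grip_width: 30.7
grasp_force: 39.9
```

```bash
python3 -m pendant '[[0,0,-0.2,0,0,0,0.2],[0,0,-0.4,0,0,0,0.2],[0,0,-0.4,0,0,0,0.2],[0,0,-0.4,0,0,0,0.2]]'
```

```text
time: 11.02
eef_pos: [653.3, 33.2, 64.6]
orientation: [0.681, 0.733, 0.001, -0.0]
ft_force: [-12.6, 0.3, 30.1]
grip_width: 30.4
grasp_force: 39.2
```

```bash
python3 -m pendant '[[-0.1,0,0.1,0,0,0,0.2],[-0.15,0,0.15,0,0,0,0.2],[-0.15,0,0.15,0,0,0,0.2],[-0.15,0,0.15,0,0,0,0.2]]'
```

```text
time: 11.35
eef_pos: [653.2, 33.2, 64.8]
orientation: [0.68, 0.733, 0.001, 0.001]
ft_force: [-3.8, -0.2, 15.7]
grip_width: 30.4
grasp_force: 39.7
```

```bash
python3 -m pendant '[[-0.05,0,0,0,0,0,0.2],[-0.05,0,0,0,0,0,0.2],[-0.05,0,0,0,0,0,0.2],[-0.05,0,0,0,0,0,0.2],[-0.05,0,0,0,0,0,0.2],[-0.05,0,0,0,0,0,0.2]]'
python3 - <<'E'
from h import *
im=env.camera("scene"); cv2.imwrite("pics/s5.png",cv2.resize(im[170:320,320:480,::-1],None,fx=4,fy=4,interpolation=2))
s=env.sense();print(s['wrist_torque'])
ax=np.array([-.0717,.9974,0]); p=np.array([659.1,-52.5,74.6])
print(4*(proj('scene',[p+ax*35,p+ax*25,p+ax*45])-[320,170]).round(1))
E
```

```text
time: 11.85
eef_pos: [653.2, 33.2, 64.8]
orientation: [0.68, 0.733, 0.002, 0.002]
ft_force: [-2.1, -0.9, 13.8]
grip_width: 30.3
grasp_force: 39.7
[0.02390033 0.54992225 0.03799276]
[[311.6 326. ]
 [298.8 340. ]
 [324.  312.4]]
```

View pics/s5.png

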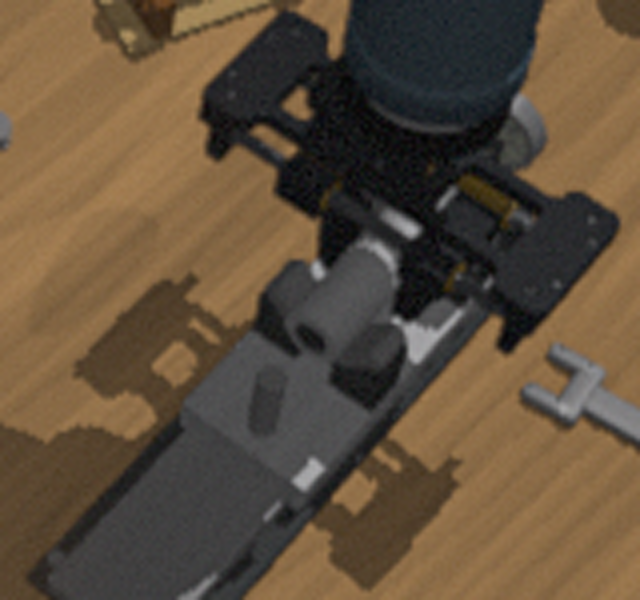

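The roller lies level in the V, both pieces symmetrical around it, end face at (398,253). Measured relative to the pin, it is centred to within a few mm. The press is about 14 N with almost no side load, so I'm handing in.

```bash
python3 -c "
from cell import env
print(env.sign_off()); s=env.sense(); print(s['time'],s['ft_force'],s['grasp_force'])"
```

```text
the job is handed in; nothing more can be done
None
the job is handed in; nothing more can be done
```

I handed the job in with the carriage against the stop and the thick roller held in the V, pressed down with about 14 N; the thin roller was not touched, and no verdict came back.

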